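Seal the refilled pantry canisters

TASK

The two square canisters have just been refilled: with the fingertips gently press the round button in each one's lid, in either order, until it is fully down and the canister is sealed, then move clear. The canisters stay standing where they are: do not lift, tip or shove them. Do not touch the two oblong canisters, which are empty and airing with their buttons up, and leave everything else on the surface undisturbed.

Things in the scene. Friction and masses are not known exactly. Their poses are not given: they have to be found in the camera images.
- square_tall: tall square canister, refilled with pasta tubes: clear body with a white lid, 100 x 100 in plan, lid top 165 mm above the surface, about 0.63 kg (varies), standing loose. Origin at the centre of its underside, z up, x and y along its sides. The lid is fitted and stays on the body.
- square_tall_press (a point): centre of the top face of the round white button, 42 mm across, in the middle of that lid; the point moves with the button, about 176 mm above the surface when the button is up and 166 mm when it is fully down (1 mm proud of the lid, so it can be pressed home with a flat fingertip or the tips of the shut gripper).
- square_tall_button (a joint): travel of that button in m: 0 = fully up (canister unsealed), 0.010 = fully down (sealed); starts within 1.5 mm of up. It slides straight down against about 3 N of friction, meets a firm stop, and stays where it is left (no spring return).
- square_low: low square canister, refilled with biscuits: clear body with a white lid, 100 x 100 in plan, lid top 110 mm above the surface, about 0.48 kg (varies), standing loose. Origin at the centre of its underside, z up, x and y along its sides. The lid is fitted and stays on the body.
- square_low_press (a point): centre of the top face of the round white button, 42 mm across, in the middle of that lid; the point moves with the button, about 121 mm above the surface when the button is up and 111 mm when it is fully down (1 mm proud of the lid, so it can be pressed home with a flat fingertip or the tips of the shut gripper).
- square_low_button (a joint): travel of that button in m: 0 = fully up (canister unsealed), 0.010 = fully down (sealed); starts within 1.5 mm of up. It slides straight down against about 3 N of friction, meets a firm stop, and stays where it is left (no spring return).
- oblong_tall: tall oblong canister, empty, airing: clear body with a white lid, 150 (its x) x 70 (its y) in plan, lid top 165 mm above the surface, about 0.41 kg (varies), standing loose. Origin at the centre of its underside, z up, x and y along its sides. The lid is fitted and stays on the body.
- oblong_tall_press (a point): centre of the top face of the round white button, 42 mm across, in the middle of that lid; the point moves with the button, about 176 mm above the surface when the button is up and 166 mm when it is fully down (1 mm proud of the lid, so it can be pressed home with a flat fingertip or the tips of the shut gripper).
- oblong_tall_button (a joint): travel of that button in m: 0 = fully up (canister unsealed), 0.010 = fully down (sealed); starts within 1.5 mm of up. It slides straight down against about 3 N of friction, meets a firm stop, and stays where it is left (no spring return).
- oblong_low: low oblong canister, empty, airing: clear body with a white lid, 150 (its x) x 70 (its y) in plan, lid top 110 mm above the surface, about 0.33 kg (varies), standing loose. Origin at the centre of its underside, z up, x and y along its sides. The lid is fitted and stays on the body.
- oblong_low_press (a point): centre of the top face of the round white button, 42 mm across, in the middle of that lid; the point moves with the button, about 121 mm above the surface when the button is up and 111 mm when it is fully down (1 mm proud of the lid, so it can be pressed home with a flat fingertip or the tips of the shut gripper).
- oblong_low_button (a joint): travel of that button in m: 0 = fully up (canister unsealed), 0.010 = fully down (sealed); starts within 1.5 mm of up. It slides straight down against about 3 N of friction, meets a firm stop, and stays where it is left (no spring return).
- jar: lidded glass jar of nuts, 88 mm across, 134 tall, standing among the canisters; loose, origin at the centre of its underside. To be left alone.
- spice_a: small spice jar, 39 mm across, 48 tall, among the canisters; loose, origin at the centre of its underside. To be left alone.
- spice_b: small spice jar, 39 mm across, 48 tall, among the canisters; loose, origin at the centre of its underside. To be left alone.
- tablets: white tablet bottle, 42 mm across, 78 tall, among the canisters; loose, origin at the centre of its underside. To be left alone.
- mill: steel pepper mill, 54 mm across, 170 tall, behind the canisters; loose, origin at the centre of its underside. To be left alone.
- grinder: salt grinder, 50 mm across, 130 tall, behind the canisters; loose, origin at the centre of its underside. To be left alone.

How it is judged (in metres and radians):
At the end, for the whole second after the job is handed in: The buttons of both square canisters are down to within 1.5 mm of their stop; both stand upright and at rest within 20 mm of where they stood; the buttons of both oblong canisters are still up (pressed by less than 4 mm) and they and all bystanders are within 10 mm of where they stood (value of joint each of square_tall_button, square_low_button above 0.0085 m and distance of each of square_tall, square_low from where it was at the start of the episode below 0.02 m and angle between each of square_tall, square_low's own z axis and vertical below 0.05 rad and linear speed of each of square_tall, square_low below 0.02 m/s and value of joint each of oblong_tall_button, oblong_low_button below 0.004 m and distance of each of oblong_tall, oblong_low, jar, spice_a, spice_b, tablets, mill, grinder from where it was at the start of the episode below 0.01 m); the robot touches nothing.
It fails at once if an oblong canister is touched (more than 1.5 N) (contact force between any of the fingers, the arm and oblong_tall above 1.5 N or contact force between any of the fingers, the arm and oblong_low above 1.5 N).
It fails at once if a canister is lifted 10 mm off the surface or tipped (height (world z) of any of square_tall, square_low, oblong_tall, oblong_low above 0.01 m or angle between any of square_tall, square_low, oblong_tall, oblong_low's own z axis and vertical above 0.1 rad).
It fails at once if a square canister is shoved more than 20 mm (distance of any of square_tall, square_low from where it was at the start of the episode above 0.02 m).
It fails at once if a square canister is pressed roughly (more than 45 N), or touched (more than 1.5 N) with any part of the arm but the fingers (contact force between the fingers and square_tall above 45 N or contact force between the arm and square_tall above 1.5 N or contact force between the fingers and square_low above 45 N or contact force between the arm and square_low above 1.5 N).
It fails at once if a bystander is moved more than 10 mm (distance of any of jar, spice_a, spice_b, tablets, mill, grinder from where it was at the start of the episode above 0.01 m).
It also fails if it takes over 35 s, if anything falls off the work surface, if the arm or the gripper's body presses on something with over 40 N, if the wrist force passes 120 N, or if a joint passes its speed limit or range.

ROBOT

A 6-joint arm with a two-finger parallel gripper is mounted at the origin on the work surface. World frame = base frame: x ahead of the robot, y to its left, z up, the work surface at z = 0. Lengths are in m, angles in degrees, forces in N, time in s.
With the tool pointing down it reaches from about 0.425 to 0.95 m from the base axis. Payload 3.5 kg.
Tool frame: the origin (TCP) lies between the finger pads; the fingertips stand ctrl.tip_reach ahead of it and the grasp point (between the pads) lies 6 mm ahead of it (ctrl.tip_reach is the distance from the TCP to the fingertips, in m); x points along the fingers, y is the direction in which the jaws open and shut, and the axes are right-handed (so a half turn about x gives the same grasp; the last joint's range is limited). The gripper opens to 85 mm and grips with 20 to 120 N. Pads are 22 mm wide; open, the fingers measure 114 mm over their backs; the gripper's body (76 mm by 85 mm) begins 54 mm behind the grasp point. The pads swing forward as they close: fully open they stand 13 mm farther back than shut.
Start: joints at [54.832, 16.404, 90.338, -0, 73.258, -8.594], TCP at [0.302, 0.604, 0.235] pointing down, gripper open.
Joint ranges: [-158.93, 158.93], [-51.34, 127.21], [12.03, 142.37], [-87.48, 267.48], [13.55, 161.25], [-162.69, 162.69]. Speed limits (degrees/s): [159.86, 159.86, 180, 180, 180, 180].

INTERFACE

Orientations are given as [roll, pitch, yaw] about the fixed x, y, z axes, in that order (R = Rz(yaw) Ry(pitch) Rx(roll)).
In Python, from bench import ctrl gives the robot as it stands.
- The arm moves only by the tool move_arm, never from a script. Its arguments are lists of equal length, an entry for each row: "linear": the shift along the world's x, y, z in m, a list of three; "angular": the turn, a rotation vector about the world's x, y, z in degrees, a list of three. A call has 1 to 5 rows; each row shifts and turns the pose as measured when the row begins; what a row does not reach is not made up. A row lasts 1/10 s, in which the tool goes at most 50 mm and 8.59 degrees, less where a joint would pass 70% of its speed; a pose out of reach is approached as far as the arm can. A call is refused whole if a number of a shift passes 0.05 or a number of a turn 8.59, either way. A call with a gripper value outside its range is refused whole. "claw" is the opening, from 0 (shut) to 1 (fully open), set as the call begins (left out, the last holds). The fingers move at their own pace and stop on an object; the grip force is fixed at half the most. Time passes only in rows, so rows that do not move let the fingers close. It gives the time, the measured TCP pose, the force and the opening at its end, in the units of the state.
- ctrl.state(): the state, without advancing time (a new reading comes with each control period).
- ctrl.read_camera(name): name is "scene" or "top"; returns a dict with "color" (384x512x3 uint8, red, green, blue), "intrinsics" (3x3 intrinsics, pixels), "world_to_cam" (4x4, takes a point from world to camera coordinates). Camera axes: x right, y up, looking along -z (the intrinsics and any distortion apply to the point x, -y, -z); pixel columns grow to the right and rows downward; lengths in m; the calibration is good to about 2 mm. A picture is of the moment at which its call begins. There is no depth.
- ctrl.finish_job(): hands the job in, once; it reports no verdict.
Trained networks look in a picture, given as the dict that the camera call returned (one of the last four; its "shot" number tells which), for a name from the list of things; names that differ only in an ending like _2 or _b are one class to them, and where a whole thing is asked for, a point or a joint stands for the part that bears it (a point fixed in the world has none). Each returns a list of dicts, best first, with "p" (0 to 1); they miss things now and then, are a little off and sometimes report something else, mostly with a low value. They report only what shows in the picture. A call takes as long as a camera call.
- ctrl.search_frame(picture, thing): "centre" ([x, y, z] in m, in world coordinates, good to about 4 mm: the middle of the surface that is visible of it).
- ctrl.silhouettes(picture, thing): "mask" (384x512 bool, what is visible of it).
The state is a dict: "clock": time; "q": joint angles; "joint_vel": joint speeds; "tau": joint torques, N m; "ee_pos": TCP position; "tool_rot": TCP orientation; "ft_force": force on the tool from outside, world axes, zero at the start; "torque": the same for the moment, N m; "finger_gap": finger opening in m.
Only numpy, scipy, OpenCV 4.12 (cv2) and the standard library are available. Lean on these libraries where they do the work, as an engineer would, in place of code of your own. Each camera call takes 0.05 s, during which the arm holds its last target.

## Working session

There is one attempt and no reset: what is moved stays moved. The work goes in short steps, Python scripts to look and compute and a tool call to move; the robot and the scene stay as the last step left them, time stands still between calls to the robot, and variables do not carry over. Pictures are saved under pics/ and viewed, and the job is handed in when it is done.

Besides the shell and the picture viewer there is one more tool, called after ">>>" as a command line: name --argument value ..., lists and objects as JSON in quotes. move_arm: Moves the arm, as the interface text tells. Its arguments: {"type":"object","properties":{"linear":{"type":"array","items":{"type":"array","items":{"type":"number"}}},"angular":{"type":"array","items":{"type":"array","items":{"type":"number"}}},"claw":{"type":"number"}},"required":["linear","angular"]}

```bash
mkdir -p pics; python3 - <<'E'
from bench import ctrl
import cv2
print(ctrl.state(), ctrl.tip_reach)
for n in ["scene","top"]:
    p=ctrl.read_camera(n); cv2.imwrite(f"pics/{n}0.png",cv2.resize(p["color"][:,:,::-1],(800,600)))
    for t in ["square_tall_press","square_low_press","oblong_tall_press","oblong_low_press","square_tall","square_low","oblong_tall","oblong_low","jar","mill","grinder","tablets","spice_a"]:
        print(n,t,[(d["centre"].round(3).tolist() if hasattr(d["centre"],'round') else [round(c,3) for c in d["centre"]],round(d["p"],2)) for d in ctrl.search_frame(p,t)])
    print(p["intrinsics"],p["world_to_cam"])
E
```

```text
{'clock': 0.0, 'q': array([ 5.48310243e+01,  1.64535315e+01,  9.04237731e+01, -1.62580973e-03,
        7.32589642e+01, -8.59319040e+00]), 'joint_vel': array([ 0.10222342, -0.01125664,  0.06561552,  0.02175927, -0.00616522,
       -0.0632091 ]), 'tau': array([-1.03804326e-03, -4.05985236e+01, -2.92622226e+01, -1.59916167e-04,
        5.83714034e-03,  3.64060526e-06]), 'ee_pos': array([0.3015663 , 0.60315444, 0.233937  ]), 'tool_rot': array([ -97.93907094,   89.86372233, -124.51438612]), 'ft_force': array([-0.11743037, -0.25751741,  0.27948213]), 'torque': array([0.01572312, 0.03246261, 0.02999341]), 'finger_gap': 0.08521129983596189} 0.025
scene square_tall_press [([0.449, 0.116, 0.177], 0.66), ([0.596, 0.314, 0.178], 0.45)]
scene square_low_press [([0.621, -0.31, 0.127], 0.71)]
scene oblong_tall_press [([0.599, 0.317, 0.175], 0.7), ([0.626, -0.313, 0.12], 0.66), ([0.45, 0.116, 0.177], 0.55)]
scene oblong_low_press [([0.677, 0.018, 0.119], 0.68), ([0.596, 0.315, 0.177], 0.33)]
scene square_tall [([0.609, 0.278, 0.141], 0.9)]
scene square_low [([0.635, -0.314, 0.111], 0.74)]
scene oblo
[... 1295 characters left out ...]
7], 0.73), ([0.45, -0.107, 0.134], 0.64), ([0.67, 0.02, 0.111], 0.43)]
top mill [([0.757, -0.19, 0.114], 0.81)]
top grinder [([0.751, 0.16, 0.121], 0.91)]
top tablets [([0.646, 0.144, 0.072], 0.89), ([0.751, 0.159, 0.123], 0.42)]
top spice_a [([0.623, -0.143, 0.047], 0.77), ([0.464, -0.0, 0.048], 0.72)]
[[406.71771705   0.         253.88088006]
 [  0.         406.71771705 193.3406602 ]
 [  0.           0.           1.        ]] [[-8.81023578e-02 -9.96111022e-01 -8.98131148e-04  3.30439787e-02]
 [ 9.75296922e-01 -8.64447131e-02  2.03281150e-01 -6.21178729e-01]
 [-2.02568233e-01  1.70336041e-02  9.79119996e-01 -9.21694061e-01]
 [ 0.00000000e+00  0.00000000e+00  0.00000000e+00  1.00000000e+00]]
```

View pics/scene0.png

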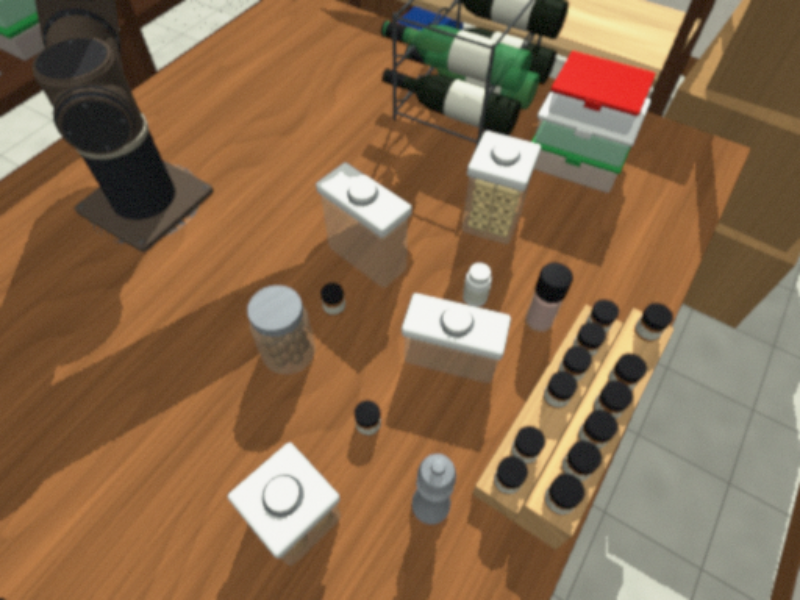

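View pics/top0.png

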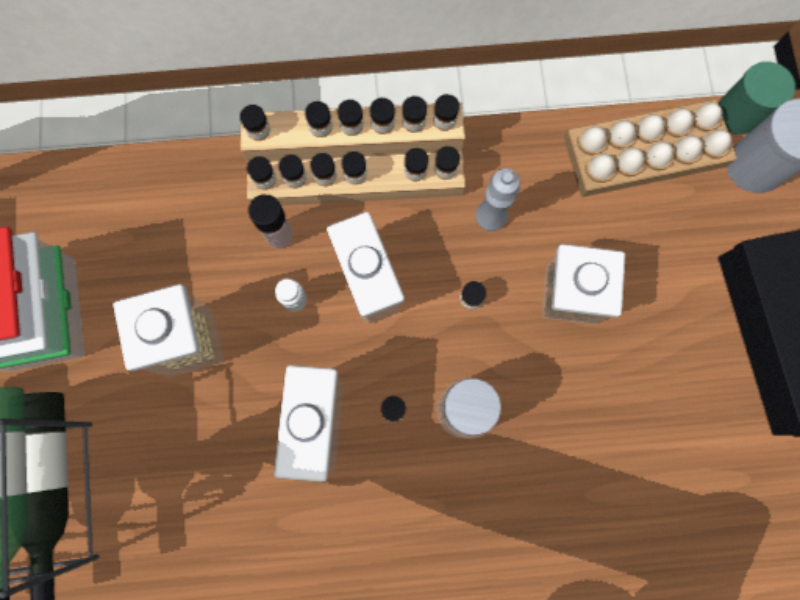

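```bash
cat > h.py <<'E'
import numpy as np, cv2
def proj(p,X):
    c=p["world_to_cam"]@np.append(X,1); c=c[:3]*[1,-1,-1]; u=p["intrinsics"]@c; return u[:2]/u[2]
def ray(p,uv):
    W=p["world_to_cam"];R=W[:3,:3];o=-R.T@W[:3,3]
    d=np.linalg.inv(p["intrinsics"])@np.append(uv,1.)
    return o,R.T@(d*[1,-1,-1])
def onz(p,uv,z):
    o,d=ray(p,uv); return o+d*(z-o[2])/d[2]
def tri(a,ua,b,ub):
    A=[];B=[]
    for p,u in((a,ua),(b,ub)):
        o,d=ray(p,u);d=d/np.linalg.norm(d);M=np.eye(3)-np.outer(d,d);A.append(M);B.append(M@o)
    return np.linalg.lstsq(np.vstack(A),np.hstack(B),rcond=None)[0]
E
python3 - <<'E'
from bench import ctrl
from h import *
s=ctrl.read_camera("scene");t=ctrl.read_camera("top")
k=512/800
for n,us,ut,z in [("tall",(506,152),(152,324),.176),("low",(282,492),(592,276),.121)]:
    us=np.array(us)*k;ut=np.array(ut)*k
    print(n,onz(s,us,z).round(4),onz(t,ut,z).round(4),tri(s,us,t,ut).round(4))
# rack right post top, box top near corner
print(tri(s,np.array((490,52))*k,t,np.array((90,425))*k).round(3))
print(tri(s,np.array((605,107))*k,t,np.array((18,293))*k).round(3),"red handle")
for p,n in((s,"scene"),(t,"top")):
    for X in([.597,.315,.176],[.62,-.309,.121]):
        u=proj(p,np.array(X)).astype(int); im=p["color"][max(0,u[1]-40):u[1]+40,max(0,u[0]-40):u[0]+40][:,:,::-1]
        im=cv2.resize(im,(400,400),interpolation=cv2.INTER_CUBIC);
        if X[0]<.6: a=im
    cv2.imwrite(f"pics/crop_{n}.png",np.hstack([a,im])); print([proj(p,np.array(X)) for X in([.597,.315,.176],[.62,-.309,.121])])
E
```

```text
tall [0.6012 0.3132 0.176 ] [0.5975 0.3145 0.176 ] [0.5991 0.3167 0.172 ]
low [ 0.6244 -0.3098  0.121 ] [ 0.6235 -0.3105  0.121 ] [ 0.6239 -0.3102  0.1207]
[0.49  0.372 0.274]
[0.679 0.524 0.153] red handle
[array([322.68088943,  96.27359193]), array([178.94159338, 313.22171051])]
[array([ 97.06622363, 207.62576005]), array([378.45964864, 178.18195263])]
```

>>> move_arm --linear '[[0,0,0.05],[0,0,0.05],[0,0,0.05],[0,0,0.03]]' --angular '[[0,0,0],[0,0,0],[0,0,0],[0,0,0]]' --claw 0

```text
clock: 1.9
ee_pos: [0.299, 0.5994, 0.4106]
tool_rot: [-98.6, 88.9, -125.2]
ft_force: [0.1, 0.3, 1.1]
finger_gap: 0.0277
```

View pics/crop_scene.png

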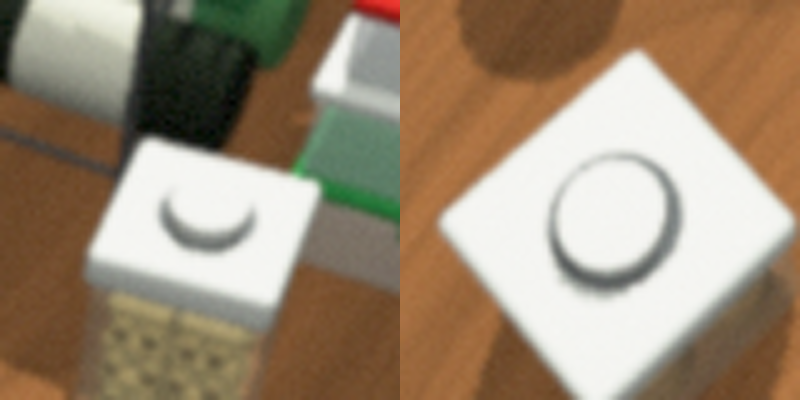

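View pics/crop_top.png

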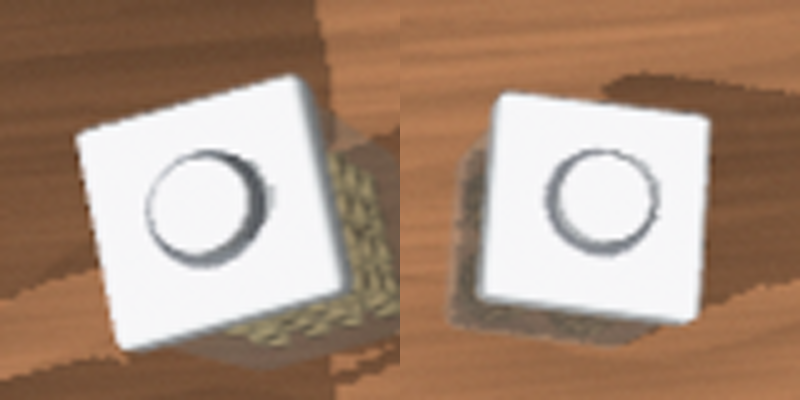

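```bash
python3 - <<'E'
from bench import ctrl
from h import *
s=ctrl.read_camera("scene");t=ctrl.read_camera("top")
k=512/800
print(ctrl.tip_reach)
for a,b in [((490,52),(90,425)),((395,10),(50,600)),((487,145),(45,420))]:
    a=np.array(a)*k;b=np.array(b)*k
    X=tri(s,a,t,b); print(X.round(3),(proj(s,X)-a).round(1),(proj(t,X)-b).round(1), onz(s,a,0).round(3))
for n,p in(("scene",s),("top",t)): cv2.imwrite(f"pics/{n}1.png",cv2.resize(p["color"][:,:,::-1],(800,600)))
cv2.imwrite("pics/rack.png",np.hstack([cv2.resize(s["color"][0:110,230:400][:,:,::-1],(0,0),fx=2.3,fy=2.3,interpolation=cv2.INTER_CUBIC)]))
E
```

```text
0.025
[0.49  0.372 0.274] [-12.6   3.6] [-11.5 -13.3] [0.341 0.808 0.   ]
[0.293 0.412 0.269] [-8.3  1.9] [-9.2 -9.6] [0.043 0.841 0.   ]
[ 0.485  0.558 -0.033] [ 4.  -1.7] [4.6 3.7] [0.491 0.506 0.   ]
```

View pics/rack.png

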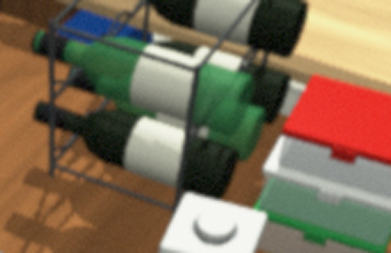

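View pics/top1.png

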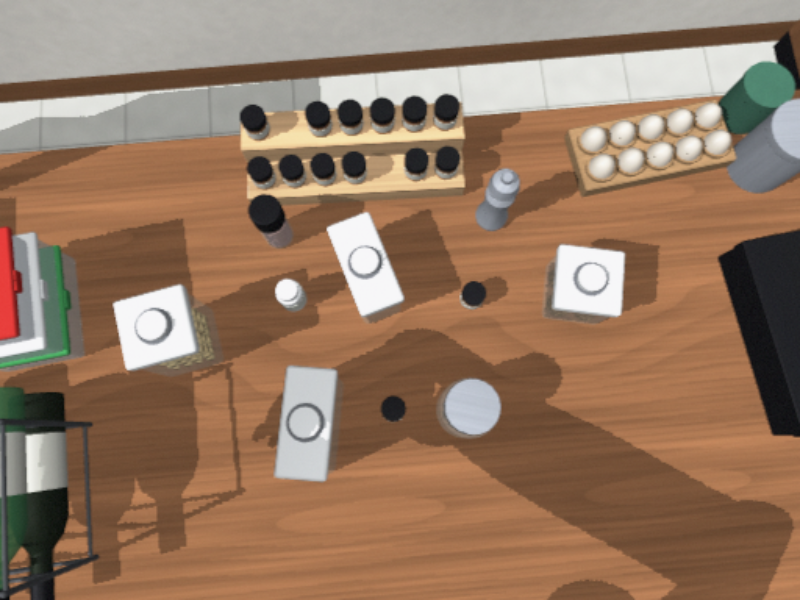

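```bash
python3 - <<'E'
from bench import ctrl
from h import *
s=ctrl.read_camera("scene");t=ctrl.read_camera("top")
k=.64
print(ctrl.tip_reach, ctrl.state()["ee_pos"],ctrl.state()["finger_gap"])
for a,b in [((314.8,29.6),(57.6,272)),((252.6,8.7),(62,355)),((345,20),(57.6,272))]:
    a=np.array(a);b=np.array(b)
    X=tri(s,a,t,b); print(X.round(3),(proj(s,X)-a).round(1),(proj(t,X)-b).round(1))
print(onz(s,(230+180/2.3,208/2.3),0),onz(s,(230+52/2.3,175/2.3),0))
for c,z in(("square_tall",.165),("square_low",.11)):
    m=ctrl.silhouettes(s,c)[:1]
# refined circles: crop coords /5 + offset
for z,us,ut in((.176,None,(57+202/5,167+206/5)),(.121,(138+612/5-80,273+212/5),(338+603/5-80,138+200/5))):
    if us: print(onz(s,us,z))
    print(onz(t,ut,z))
E
```

```text
0.025 [0.29884843 0.59915221 0.40612133] 0.00012453519717755526
[0.491 0.368 0.286] [-13.7   3.8] [-12.4 -14.5]
[0.341 0.34  0.311] [-8.4  2. ] [-9.  -9.3]
[0.523 0.369 0.317] [-30.3   5.4] [-21.8 -33.7]
[0.47647369 0.51048867 0.        ] [ 2.81027552e-01  4.71914119e-01 -1.11022302e-16]
[0.59569575 0.31430529 0.176     ]
[ 0.62488408 -0.31065819  0.121     ]
[ 0.62039765 -0.30938558  0.121     ]
```

```bash
python3 - <<'E'
from bench import ctrl
from h import *
s=ctrl.read_camera("scene");t=ctrl.read_camera("top")
for z in(.15,.2,.25,.3,.35): print(z,proj(s,np.array([.476,.51,z])),proj(t,np.array([.476,.51,z])),proj(s,np.array([.281,.472,z])),proj(t,np.array([.281,.472,z])))
E
```

```text
0.15 [314.49345053  50.52094537] [ 10.08259631 273.75046738] [252.62992743  36.01045889] [ 25.75579659 369.8269228 ]
0.2 [316.97989114  35.0701818 ] [ -4.60960335 273.50789308] [252.63547128  20.59817656] [ 11.31716636 375.64318387]
0.25 [319.6740701  18.3285303] [-21.18311311 273.23425756] [252.64145967   3.95004195] [ -5.06927759 382.24407568]
0.3 [3.22603157e+02 1.27160523e-01] [-40.02399809 272.92318675] [252.64794831 -14.08880104] [-23.82619283 389.79985585]
0.35 [325.79927413 -19.73354081] [-61.63171257 272.56643443] [252.6550026  -33.70020813] [-45.5080551  398.53388183]
```

>>> move_arm --linear '[[0,0,0.05],[0,0,0.04]]' --angular '[[0,0,0],[0,0,0]]'

```text
clock: 2.5
ee_pos: [0.2967, 0.5959, 0.4779]
tool_rot: [-98.6, 86.6, -125.2]
ft_force: [-0.4, 0.2, 1.7]
finger_gap: 0.0001
```

>>> move_arm --linear '[[0.033,-0.031,0],[0.033,-0.031,0],[0.033,-0.031,0],[0.033,-0.031,0],[0.033,-0.031,0]]' --angular '[[0,0,0],[0,0,0],[0,0,0],[0,0,0],[0,0,0]]'

```text
clock: 3.0
ee_pos: [0.4614, 0.4402, 0.4768]
tool_rot: [-102.0, 86.6, -127.8]
ft_force: [1.1, -0.1, 0.7]
finger_gap: 0.0001
```

>>> move_arm --linear '[[0.033,-0.031,0],[0.033,-0.031,0],[0.033,-0.031,0],[0.033,-0.031,0]]' --angular '[[0,0,0],[0,0,0],[0,0,0],[0,0,0]]'

```text
clock: 3.4
ee_pos: [0.5975, 0.3103, 0.4695]
tool_rot: [-106.5, 86.0, -132.3]
ft_force: [1.2, 0.9, -0.1]
finger_gap: 0.0001
```

```bash
cat > o.py <<'E'
from bench import ctrl
import numpy as np
from scipy.spatial.transform import Rotation as R
s=ctrl.state(); r=R.from_euler('xyz',s["tool_rot"],degrees=True); x=r.apply([1,0,0])
c=np.cross(x,[0,0,-1]); a=np.degrees(np.arcsin(np.linalg.norm(c))); 
print(s["clock"],s["ee_pos"],"tip",s["ee_pos"]+.025*x,"tilt",a,"rotvec fix",c/np.linalg.norm(c)*a,"y",r.apply([0,1,0]),"F",s["ft_force"],s["q"].round(1))
E
python3 o.py
```

```text
3.4 [0.59746091 0.31029934 0.46952838] tip [0.59629542 0.30901949 0.44458838] tilt 3.9703631773488453 rotvec fix [ 2.93556139 -2.67324953  0.        ] y [ 0.43408888  0.89842037 -0.06639035] F [ 1.21355339  0.91806534 -0.07866727] [ 19.5  14.5  69.   -1.9 100.1 -44.9]
```

>>> move_arm --linear '[[0.001,0.003,-0.05],[0,0,-0.05],[0,0,-0.05],[0,0,-0.04],[0,0,0]]' --angular '[[1.5,-1.3,0],[1.5,-1.3,0],[0,0,0],[0,0,0],[0,0,0]]'

```text
clock: 3.9
ee_pos: [0.6007, 0.3043, 0.2693]
tool_rot: [-144.1, 89.5, -170.6]
ft_force: [-0.1, -0.1, -1.2]
finger_gap: -0.0001
```

```bash
python3 o.py; python3 - <<'E'
from bench import ctrl
from h import *
s=ctrl.read_camera("scene");t=ctrl.read_camera("top")
for n,p in(("scene",s),("top",t)): cv2.imwrite(f"pics/{n}2.png",cv2.resize(p["color"][:,:,::-1],(800,600)))
E
```

```text
3.9 [0.60069374 0.30425518 0.26927757] tip [0.60049173 0.30422189 0.24427841] tilt 0.4692380258310757 rotvec fix [ 0.07629243 -0.46299437  0.        ] y [ 0.44697911  0.8945315  -0.00480316] F [-0.11074347 -0.09909292 -1.15857009] [ 18.2  15.1  88.3   0.1  77.  -45.2]
```

View pics/scene2.png

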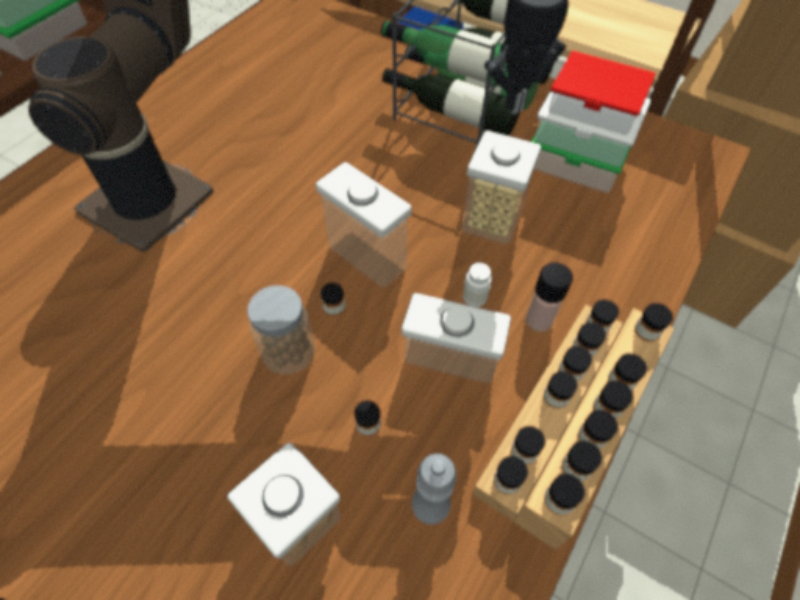

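>>> move_arm --linear '[[-0.003,0.01,-0.025],[0,0,-0.015],[0,0,0]]' --angular '[[0.1,-0.4,0],[0,0,0],[0,0,0]]'

```text
clock: 4.3
ee_pos: [0.6055, 0.3175, 0.248]
tool_rot: [46.0, 88.3, 19.5]
ft_force: [0.1, -0.0, 0.5]
finger_gap: -0.0
```

```bash
python3 o.py; python3 - <<'E'
from bench import ctrl
from h import *
s=ctrl.read_camera("scene");t=ctrl.read_camera("top")
o=[]
for p in(s,t):
    u=proj(p,np.array([.597,.315,.18])).astype(int); x=max(0,u[0]-40);y=max(0,u[1]-40)
    o.append(cv2.resize(p["color"][y:y+80,x:x+80][:,:,::-1],(400,400),interpolation=cv2.INTER_CUBIC))
cv2.imwrite("pics/c3.png",np.hstack(o))
E
```

```text
4.3 [0.60548321 0.31753508 0.24796861] tip [0.60617082 0.31777906 0.22297925] tilt 1.672386508281477 rotvec fix [-0.55923825  1.57611206  0.        ] y [0.445816   0.89487816 0.02100413] F [ 0.08990698 -0.0120343   0.47065947] [ 19.2  16.1  89.4   0.   72.8 -44.3]
```

View pics/c3.png

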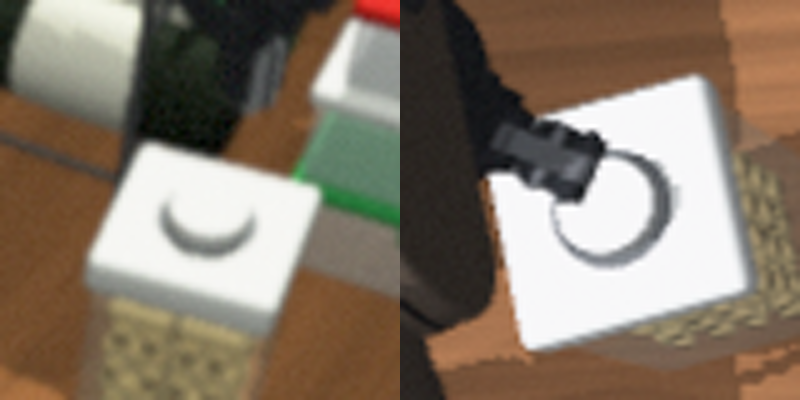

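>>> move_arm --linear '[[-0.004,-0.001,-0.005],[-0.003,-0.001,-0.005],[0,0,0]]' --angular '[[-0.3,0.7,0],[-0.2,0.6,0],[0,0,0]]'

```text
clock: 4.7
ee_pos: [0.6005, 0.3157, 0.2442]
tool_rot: [42.6, 89.3, 16.1]
ft_force: [-0.2, -0.3, -1.1]
finger_gap: -0.0001
```

```bash
python3 o.py
```

```text
4.7 [0.60053208 0.31566231 0.24418342] tip [0.60084008 0.31575095 0.21918547] tilt 0.7345612003285164 rotvec fix [-0.20316675  0.70590611  0.        ] y [0.4466826  0.89465042 0.00867614] F [-0.15794675 -0.26390596 -1.14847167] [ 19.2  16.1  89.8  -0.   73.4 -44.3]
```

>>> move_arm --linear '[[-0.003,-0.001,-0.012],[0,0,-0.012],[0,0,0]]' --angular '[[-0.2,0.6,0],[0,0,0],[0,0,0]]'

```text
clock: 5.0
ee_pos: [0.5973, 0.3143, 0.2186]
tool_rot: [20.6, 89.9, -5.9]
ft_force: [-0.2, 0.4, -0.3]
finger_gap: 0.0001
```

```bash
python3 o.py
```

```text
5.0 [0.59729057 0.31431232 0.21857853] tip [0.59732602 0.31430865 0.19357855] tilt 0.08168048673576957 rotvec fix [0.00840668 0.08124672 0.        ] y [4.46961777e-01 8.94552915e-01 5.02549765e-04] F [-0.19014883  0.40435492 -0.2962584 ] [ 19.2  17.1  91.3  -0.   71.6 -44.3]
```

>>> move_arm --linear '[[0,0,-0.006],[0,0,-0.005],[0,0,-0.003],[0,0,0]]' --angular '[[0,0,0],[0,0,0],[0,0,0],[0,0,0]]'

```text
clock: 5.4
ee_pos: [0.5968, 0.3141, 0.2017]
tool_rot: [-107.2, 89.9, -133.7]
ft_force: [0.3, 1.1, -1.1]
finger_gap: -0.0001
```

```bash
python3 o.py; python3 - <<'E'
from bench import ctrl
from h import *
s=ctrl.read_camera("scene");t=ctrl.read_camera("top")
o=[]
for p in(s,t):
    u=proj(p,np.array([.597,.315,.18])).astype(int); x=max(0,u[0]-40);y=max(0,u[1]-40)
    o.append(cv2.resize(p["color"][y:y+80,x:x+80][:,:,::-1],(400,400),interpolation=cv2.INTER_CUBIC))
cv2.imwrite("pics/c4.png",np.hstack(o))
E
```

```text
5.4 [0.59676913 0.31412776 0.2017333 ] tip [0.596746   0.31410358 0.17673333] tilt 0.07669347991949385 rotvec fix [ 0.05543243 -0.05300128  0.        ] y [ 0.44692368  0.89457118 -0.0012789 ] F [ 0.26561289  1.11084509 -1.1438281 ] [ 19.2  17.9  92.1  -0.   70.1 -44.3]
```

View pics/c4.png

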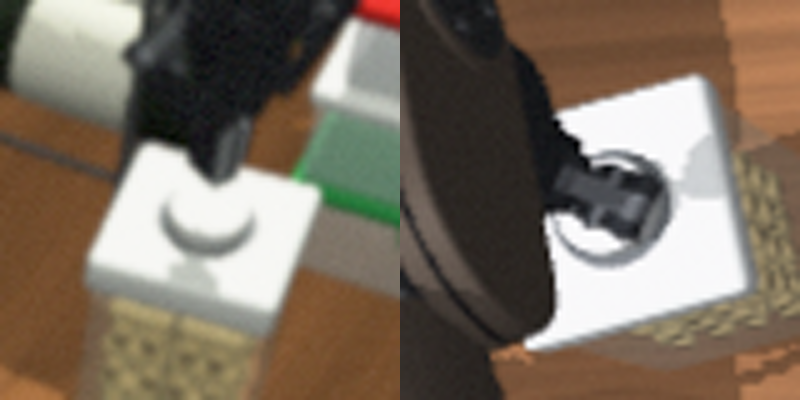

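>>> move_arm --linear '[[0,0,-0.003],[0,0,-0.003],[0,0,-0.003]]' --angular '[[0,0,0],[0,0,0],[0,0,0]]'

```text
clock: 5.8
ee_pos: [0.598, 0.3146, 0.1948]
tool_rot: [35.8, 89.8, 9.2]
ft_force: [1.1, 1.1, 0.2]
finger_gap: -0.0002
```

```bash
python3 o.py
```

```text
5.8 [0.59796033 0.31456452 0.19480911] tip [0.59804301 0.31457798 0.16980925] tilt 0.19197496628234612 rotvec fix [-0.03083329  0.18948271  0.        ] y [0.44696642 0.89454859 0.00195956] F [1.14519562 1.13464407 0.20034599] [ 19.2  18.2  92.4  -0.   69.2 -44.3]
```

>>> move_arm --linear '[[0,0,-0.002],[0,0,-0.002]]' --angular '[[0,0,0],[0,0,0]]'

```text
clock: 6.0
ee_pos: [0.5979, 0.3145, 0.1903]
tool_rot: [34.3, 89.8, 7.7]
ft_force: [0.2, -0.5, 0.0]
finger_gap: -0.0
```

```bash
python3 o.py; cat > c.py <<'E'
import sys
from bench import ctrl
from h import *
X=np.array(eval(sys.argv[2]))
s=ctrl.read_camera("scene");t=ctrl.read_camera("top")
o=[]
for p in(s,t):
    u=proj(p,X).astype(int); x=max(0,u[0]-40);y=max(0,u[1]-40)
    o.append(cv2.resize(p["color"][y:y+80,x:x+80][:,:,::-1],(400,400),interpolation=cv2.INTER_CUBIC))
cv2.imwrite(sys.argv[1],np.hstack(o))
E
python3 c.py pics/c5.png [.597,.315,.18]
```

```text
6.0 [0.59786354 0.31452872 0.19025733] tip [0.59794019 0.31453911 0.16525745] tilt 0.1772763453169856 rotvec fix [-0.02381775  0.17566906  0.        ] y [0.44694158 0.89456145 0.0017422 ] F [ 0.22962086 -0.49278699  0.03131644] [ 19.2  18.5  92.6  -0.   68.8 -44.3]
```

View pics/c5.png

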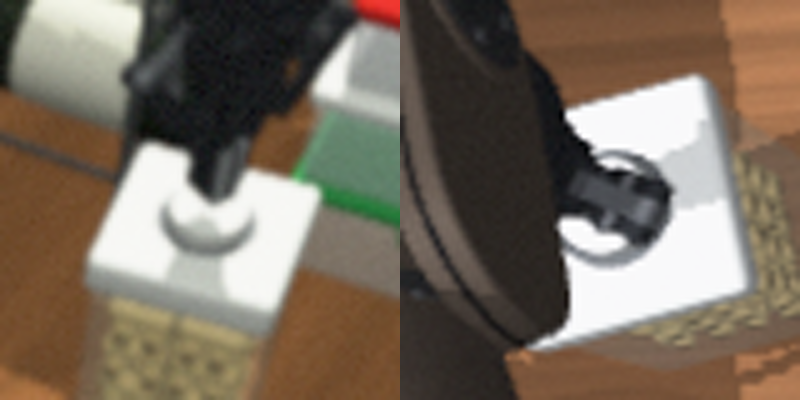

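>>> move_arm --linear '[[0,0,-0.002],[0,0,-0.002]]' --angular '[[0,0,0],[0,0,0]]'

```text
clock: 6.3
ee_pos: [0.5979, 0.3145, 0.1861]
tool_rot: [34.7, 89.8, 8.2]
ft_force: [0.3, 0.0, -0.5]
finger_gap: 0.0001
```

>>> move_arm --linear '[[0,0,-0.002]]' --angular '[[0,0,0]]'

```text
clock: 6.4
ee_pos: [0.5979, 0.3145, 0.184]
tool_rot: [35.1, 89.8, 8.5]
ft_force: [0.5, -0.3, -0.6]
finger_gap: 0.0001
```

```bash
python3 o.py; python3 c.py pics/c6.png [.597,.315,.18]
```

```text
6.4 [0.59789099 0.31453875 0.18395515] tip [0.59796848 0.31455038 0.15895527] tilt 0.17960276210634465 rotvec fix [-0.02666541  0.17761224  0.        ] y [0.44693168 0.89456628 0.00180179] F [ 0.46214683 -0.29051014 -0.57932276] [ 19.2  18.8  92.9  -0.   68.2 -44.3]
```

View pics/c6.png

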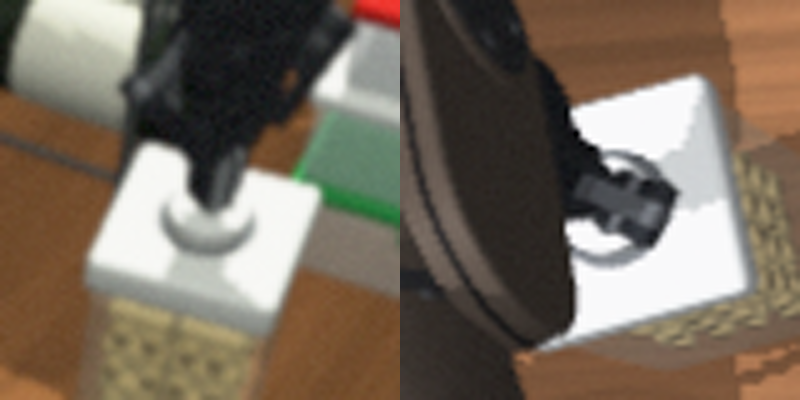

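```bash
cat > c2.py <<'E'
import sys
from bench import ctrl
from h import *
from scipy.spatial.transform import Rotation as R
X=np.array(eval(sys.argv[2])); st=ctrl.state(); e=st["ee_pos"]; x=R.from_euler('xyz',st["tool_rot"],degrees=True).apply([1,0,0])
s=ctrl.read_camera("scene");t=ctrl.read_camera("top")
o=[]
for p in(s,t):
    u=proj(p,X).astype(int); x0=max(0,u[0]-30);y0=max(0,u[1]-30); print("origin",x0,y0)
    im=cv2.resize(p["color"][y0:y0+50,x0:x0+50][:,:,::-1],(400,400),interpolation=cv2.INTER_CUBIC)
    for d,c in((0,(0,0,255)),(.025,(0,255,0)),(-.05,(255,0,255))):
        q=(proj(p,e+d*x)-[x0,y0]+.5)*8; cv2.circle(im,tuple(int(v) for v in q),4,c,-1)
    q=(proj(p,X)-[x0,y0]+.5)*8; cv2.drawMarker(im,tuple(int(v) for v in q),(255,0,0),0,14,2)
    o.append(im)
cv2.imwrite(sys.argv[1],np.hstack(o))
E
python3 c2.py pics/c7.png [.597,.3145,.176]
```

```text
origin 292 66
origin 67 177
```

View pics/c7.png

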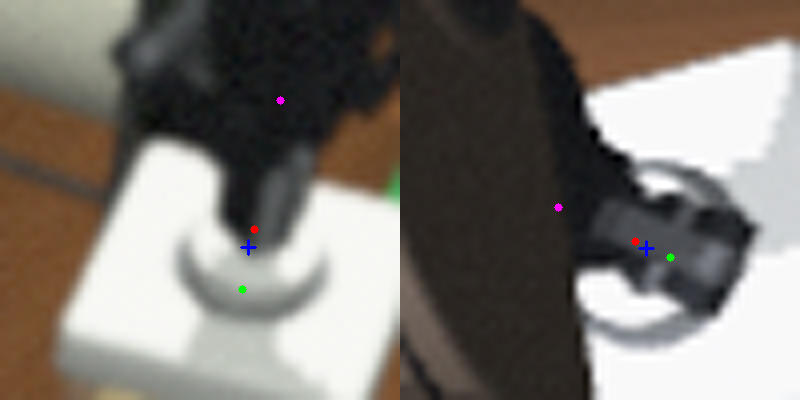

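>>> move_arm --linear '[[0,0,-0.002]]' --angular '[[0,0,0]]'

```text
clock: 6.7
ee_pos: [0.5981, 0.3146, 0.1824]
tool_rot: [36.8, 89.8, 10.2]
ft_force: [0.0, -0.2, 0.2]
finger_gap: -0.0005
```

>>> move_arm --linear '[[0,0,-0.002]]' --angular '[[0,0,0]]'

```text
clock: 6.8
ee_pos: [0.5981, 0.3146, 0.1804]
tool_rot: [37.5, 89.8, 11.0]
ft_force: [0.3, -0.5, -0.4]
finger_gap: 0.0003
```

```bash
python3 o.py; python3 c2.py pics/c8.png [.597,.3145,.176]
```

```text
6.8 [0.5981432  0.31464398 0.18036745] tip [0.59824094 0.31466291 0.15536764] tilt 0.22816881273334555 rotvec fix [-0.04338398  0.22400633  0.        ] y [0.44689895 0.89458116 0.0024246 ] F [ 0.28044766 -0.52865768 -0.43293379] [ 19.2  19.   93.   -0.   67.8 -44.3]
origin 292 66
origin 67 177
```

View pics/c8.png

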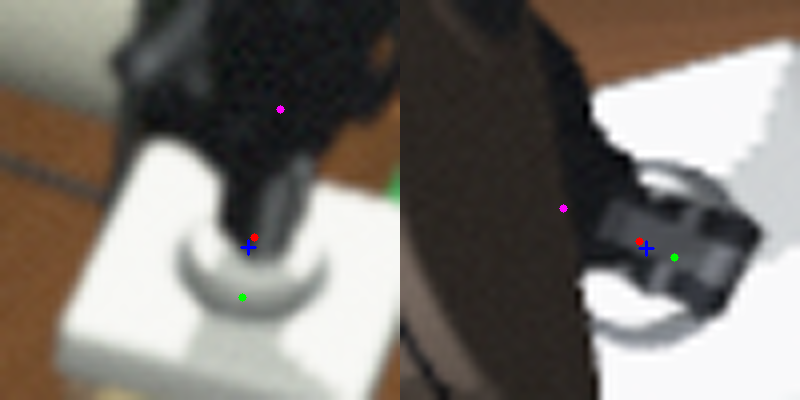

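>>> move_arm --linear '[[0,0,-0.002]]' --angular '[[0,0,0]]'

```text
clock: 7.0
ee_pos: [0.5982, 0.3147, 0.1784]
tool_rot: [37.3, 89.8, 10.7]
ft_force: [-0.2, -0.1, 3.2]
finger_gap: 0.0001
```

>>> move_arm --linear '[[0,0,-0.002]]' --angular '[[0,0,0]]'

```text
clock: 7.1
ee_pos: [0.5982, 0.3147, 0.1769]
tool_rot: [36.8, 89.8, 10.2]
ft_force: [-1.1, -0.3, 2.8]
finger_gap: -0.0002
```

```bash
python3 o.py; python3 c2.py pics/c9.png [.597,.3145,.176]
```

```text
7.1 [0.59821028 0.31467977 0.17694844] tip [0.59831078 0.3146979  0.15194865] tilt 0.2340377593068323 rotvec fix [-0.04156916  0.23031647  0.        ] y [0.44686254 0.89459929 0.00244535] F [-1.1415298  -0.29537296  2.8223891 ] [ 19.2  19.2  93.1  -0.   67.5 -44.3]
origin 292 66
origin 67 177
```

View pics/c9.png

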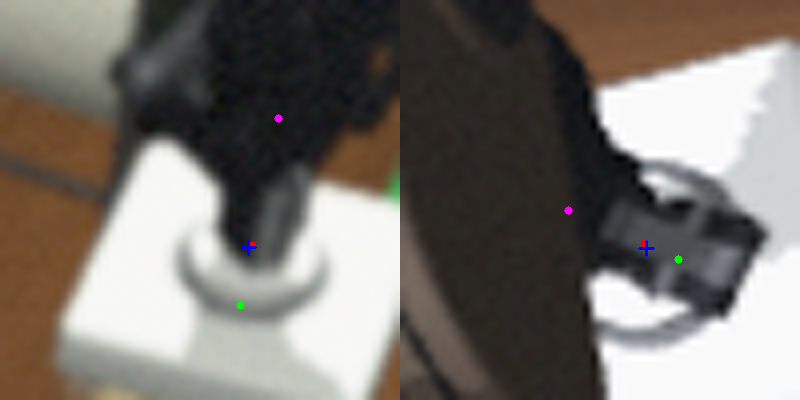

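>>> move_arm --linear '[[0,0,-0.002],[0,0,-0.002]]' --angular '[[0,0,0],[0,0,0]]'

```text
clock: 7.4
ee_pos: [0.5983, 0.3147, 0.1735]
tool_rot: [36.3, 89.7, 9.8]
ft_force: [-0.9, -0.1, 2.5]
finger_gap: 0.0002
```

>>> move_arm --linear '[[0,0,-0.0015]]' --angular '[[0,0,0]]'

```text
clock: 7.5
ee_pos: [0.5983, 0.3147, 0.172]
tool_rot: [35.7, 89.7, 9.2]
ft_force: [-2.0, -0.7, 2.2]
finger_gap: -0.0
```

>>> move_arm --linear '[[0,0,-0.0015]]' --angular '[[0,0,0]]'

```text
clock: 7.6
ee_pos: [0.5982, 0.3147, 0.1705]
tool_rot: [36.1, 89.7, 9.6]
ft_force: [-1.7, -0.8, 2.7]
finger_gap: -0.0001
```

>>> move_arm --linear '[[0,0,-0.0015]]' --angular '[[0,0,0]]'

```text
clock: 7.7
ee_pos: [0.5983, 0.3147, 0.17]
tool_rot: [35.1, 89.7, 8.6]
ft_force: [-3.8, -1.4, 9.9]
finger_gap: -0.0001
```

>>> move_arm --linear '[[0,0,-0.0015]]' --angular '[[0,0,0]]'

```text
clock: 7.8
ee_pos: [0.5984, 0.3148, 0.1701]
tool_rot: [33.4, 89.7, 6.8]
ft_force: [-3.5, -1.4, 9.6]
finger_gap: -0.0001
```

```bash
python3 o.py; python3 c2.py pics/c10.png [.597,.3145,.176]
```

```text
7.8 [0.59843018 0.31475438 0.17009578] tip [0.59854345 0.31476793 0.14509604] tilt 0.26144998047625195 rotvec fix [-0.03106252  0.25959817  0.        ] y [0.44665191 0.8947043  0.00250878] F [-3.46739476 -1.44026269  9.56324026] [ 19.2  19.6  93.4  -0.1  66.8 -44.3]
origin 292 66
origin 67 177
```

View pics/c10.png

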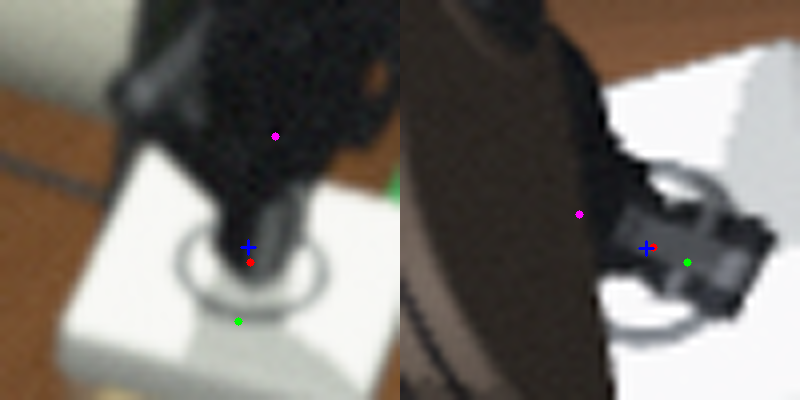

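>>> move_arm --linear '[[0,0,-0.003]]' --angular '[[0,0,0]]'

```text
clock: 8.0
ee_pos: [0.5988, 0.3148, 0.1701]
tool_rot: [31.8, 89.7, 5.3]
ft_force: [-5.6, -2.4, 14.9]
finger_gap: 0.0
```

>>> move_arm --linear '[[0,0,0.02],[0,0,0.04],[0,0,0.05],[0,0,0.05],[0,0,0.03]]' --angular '[[0,0,0],[0,0,0],[0,0,0],[0,0,0],[0,0,0]]'

```text
clock: 8.5
ee_pos: [0.5946, 0.3133, 0.3541]
tool_rot: [-128.8, 89.4, -155.3]
ft_force: [0.7, 0.3, 0.5]
finger_gap: 0.0001
```

```bash
python3 o.py
```

```text
8.5 [0.59455889 0.31327258 0.35405262] tip [0.594322   0.31316361 0.32905398] tilt 0.5975934210774924 rotvec fix [ 0.24973721 -0.54290812  0.        ] y [ 0.44668341  0.89465513 -0.00813242] F [0.66071393 0.32755907 0.49910164] [ 19.2  12.9  82.4  -0.1  85.4 -44.3]
```

>>> move_arm --linear '[[0.002,-0.045,0],[0.002,-0.045,0],[0.002,-0.045,0],[0.002,-0.045,0],[0.002,-0.045,0]]' --angular '[[0,0,0],[0,0,0],[0,0,0],[0,0,0],[0,0,0]]'

```text
clock: 9.0
ee_pos: [0.6064, 0.0882, 0.3597]
tool_rot: [36.9, 89.6, 11.0]
ft_force: [0.3, 0.1, -0.4]
finger_gap: -0.0002
```

>>> move_arm --linear '[[0.002,-0.045,0],[0.002,-0.045,0],[0.002,-0.045,0],[0.002,-0.045,0],[0.002,-0.045,0]]' --angular '[[0,0,0],[0,0,0],[0,0,0],[0,0,0],[0,0,0]]'

```text
clock: 9.5
ee_pos: [0.6161, -0.146, 0.3554]
tool_rot: [38.7, 89.5, 12.8]
ft_force: [0.8, 0.3, -0.7]
finger_gap: 0.0
```

```bash
python3 o.py
```

```text
9.5 [ 0.61607613 -0.14599234  0.35541439] tip [ 0.61629137 -0.14594335  0.33041537] tilt 0.5059218770796328 rotvec fix [-0.11227531  0.4933064   0.        ] y [0.43610489 0.89987892 0.00551831] F [ 0.81932051  0.29620731 -0.74209877] [-22.6   7.2  88.7   0.3  83.7 -86.8]
```

>>> move_arm --linear '[[0.001,-0.045,0],[0.001,-0.045,0],[0.001,-0.045,0],[0.001,-0.025,-0.03],[0,0,-0.03]]' --angular '[[-0.1,0.4,0],[0,0,0],[0,0,0],[0,0,0],[0,0,0]]'

```text
clock: 10.0
ee_pos: [0.6205, -0.3212, 0.2945]
tool_rot: [-9.0, 89.3, -35.3]
ft_force: [0.3, 0.3, -1.0]
finger_gap: -0.0001
```

>>> move_arm --linear '[[0,0,-0.03],[0,0,-0.03],[0,0,-0.02],[0,0,0]]' --angular '[[0,0,0],[0,0,0],[0,0,0],[0,0,0]]'

```text
clock: 10.4
ee_pos: [0.6173, -0.3225, 0.2008]
tool_rot: [0.3, 89.9, -26.2]
ft_force: [-0.3, 0.0, -0.3]
finger_gap: -0.0002
```

```bash
python3 o.py
```

```text
10.4 [ 0.61728894 -0.32253054  0.2008117 ] tip [ 0.6173396  -0.32255547  0.17581177] tilt 0.12940679395462526 rotvec fix [0.05713125 0.11611261 0.        ] y [4.46904806e-01 8.94581519e-01 1.36611301e-05] F [-0.3175601   0.04054147 -0.33018129] [-35.9  20.5  88.8   0.   70.5 -99.4]
```

>>> move_arm --linear '[[0.002,0.006,-0.015],[0.002,0.006,-0.015],[0,0,-0.01],[0,0,0]]' --angular '[[0,0,0],[0,0,0],[0,0,0],[0,0,0]]'

```text
clock: 10.8
ee_pos: [0.6228, -0.3095, 0.1593]
tool_rot: [-2.1, 89.7, -28.6]
ft_force: [-0.2, -0.1, -0.5]
finger_gap: 0.0
```

```bash
python3 o.py; python3 c2.py pics/d1.png [.6215,-.3095,.121]
```

```text
10.8 [ 0.62277418 -0.30949804  0.15931558] tip [ 0.62289945 -0.30956633  0.13431599] tilt 0.32697673318703663 rotvec fix [0.15650381 0.28708943 0.        ] y [ 4.46338571e-01  8.94864144e-01 -2.07880866e-04] F [-0.2088807  -0.08199239 -0.48446179] [-34.8  22.4  90.9   0.   66.4 -98.3]
origin 149 283
origin 348 147
```

View pics/d1.png

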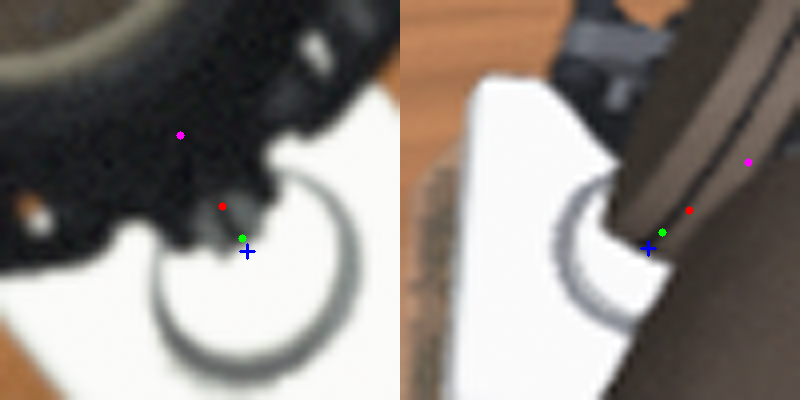

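>>> move_arm --linear '[[0,0,-0.012],[0,0,-0.01],[0,0,-0.004],[0,0,0]]' --angular '[[0.1,0.3,0],[0,0,0],[0,0,0],[0,0,0]]'

```text
clock: 11.3
ee_pos: [0.6247, -0.3115, 0.1361]
tool_rot: [-16.5, 89.5, -43.1]
ft_force: [0.3, 0.4, -1.1]
finger_gap: 0.0001
```

>>> move_arm --linear '[[0,0,-0.002],[0,0,-0.002]]' --angular '[[0,0,0],[0,0,0]]'

```text
clock: 11.5
ee_pos: [0.6249, -0.3117, 0.1322]
tool_rot: [-15.6, 89.5, -42.2]
ft_force: [0.4, 0.5, -0.0]
finger_gap: -0.0003
```

>>> move_arm --linear '[[-0.001,0.001,-0.002],[-0.001,0.001,-0.002]]' --angular '[[0.1,0.3,0],[0,0,0]]'

```text
clock: 11.7
ee_pos: [0.623, -0.31, 0.1284]
tool_rot: [-43.7, 89.7, -70.3]
ft_force: [-0.1, -0.6, -0.9]
finger_gap: -0.0004
```

```bash
python3 o.py; python3 c2.py pics/d2.png [.6215,-.3095,.121]
```

```text
11.7 [ 0.6229869  -0.30997618  0.12843261] tip [ 0.62302881 -0.31009313  0.10343292] tilt 0.2847080354111411 rotvec fix [0.26801486 0.09605572 0.        ] y [ 0.44722842  0.89441318 -0.00343409] F [-0.13279612 -0.64528056 -0.85854221] [-34.7  24.3  91.8  -0.2  63.7 -98.1]
origin 149 283
origin 348 147
```

View pics/d2.png

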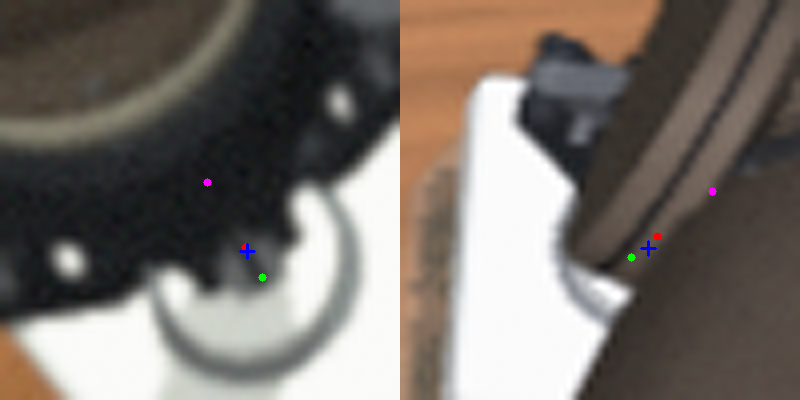

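Fingers are centred on the low button, near contact. Pressing in small steps.

>>> move_arm --linear '[[0,0,-0.002],[0,0,-0.002]]' --angular '[[0,0,0],[0,0,0]]'

```text
clock: 12.0
ee_pos: [0.6229, -0.3097, 0.1245]
tool_rot: [-44.0, 89.7, -70.5]
ft_force: [-0.9, 0.9, 1.8]
finger_gap: -0.0004
```

>>> move_arm --linear '[[0,0,-0.002],[0,0,-0.002]]' --angular '[[0,0,0],[0,0,0]]'

```text
clock: 12.2
ee_pos: [0.6229, -0.3097, 0.1215]
tool_rot: [-46.9, 89.7, -73.5]
ft_force: [-1.9, 1.4, 3.1]
finger_gap: -0.0002
```

>>> move_arm --linear '[[0,0,-0.002],[0,0,-0.0015]]' --angular '[[0,0,0],[0,0,0]]'

```text
clock: 12.4
ee_pos: [0.6229, -0.3097, 0.1184]
tool_rot: [-48.3, 89.7, -74.9]
ft_force: [-1.2, 0.2, 2.8]
finger_gap: 0.0002
```

>>> move_arm --linear '[[0,0,-0.0015]]' --angular '[[0,0,0]]'

```text
clock: 12.5
ee_pos: [0.6229, -0.3097, 0.1169]
tool_rot: [-48.7, 89.7, -75.2]
ft_force: [-1.7, 2.2, 3.5]
finger_gap: -0.0002
```

>>> move_arm --linear '[[0,0,-0.0015]]' --angular '[[0,0,0]]'

```text
clock: 12.6
ee_pos: [0.6229, -0.3097, 0.1153]
tool_rot: [-48.6, 89.7, -75.1]
ft_force: [-0.4, 0.8, 2.8]
finger_gap: 0.0002
```

>>> move_arm --linear '[[0,0,-0.0015]]' --angular '[[0,0,0]]'

```text
clock: 12.7
ee_pos: [0.623, -0.3097, 0.115]
tool_rot: [-53.9, 89.7, -80.4]
ft_force: [-4.4, 3.3, 11.5]
finger_gap: 0.0001
```

>>> move_arm --linear '[[0,0,-0.0015]]' --angular '[[0,0,0]]'

```text
clock: 12.8
ee_pos: [0.623, -0.3098, 0.115]
tool_rot: [-61.1, 89.8, -87.6]
ft_force: [-4.9, 3.2, 9.2]
finger_gap: -0.0
```

>>> move_arm --linear '[[0,0,-0.003]]' --angular '[[0,0,0]]'

```text
clock: 12.9
ee_pos: [0.6231, -0.3098, 0.115]
tool_rot: [-72.8, 89.8, -99.4]
ft_force: [-7.1, 4.8, 15.6]
finger_gap: 0.0
```

>>> move_arm --linear '[[0,0,0.02],[0,0,0.04],[0,0,0.05],[0,0,0.05],[0,0,0.05]]' --angular '[[0,0,0],[0,0,0],[0,0,0],[0,0,0],[0,0,0]]'

```text
clock: 13.4
ee_pos: [0.618, -0.3065, 0.3155]
tool_rot: [-178.6, 88.9, 154.9]
ft_force: [0.8, -0.3, 0.4]
finger_gap: -0.0
```

>>> move_arm --linear '[[0,0.045,0.01],[0,0.045,0],[0,0.045,0],[0,0.045,0],[0,0.045,0]]' --angular '[[0,0,0],[0,0,0],[0,0,0],[0,0,0],[0,0,0]]'

```text
clock: 13.9
ee_pos: [0.6215, -0.0838, 0.3367]
tool_rot: [-12.1, 89.5, -39.3]
ft_force: [0.9, -0.4, 0.1]
finger_gap: -0.0
```

```bash
python3 o.py; python3 - <<'E'
from bench import ctrl
from h import *
s=ctrl.read_camera("scene");t=ctrl.read_camera("top")
for n,p in(("scene",s),("top",t)): cv2.imwrite(f"pics/{n}9.png",cv2.resize(p["color"][:,:,::-1],(800,600)))
E
```

```text
13.9 [ 0.62152553 -0.08377266  0.33667066] tip [ 0.62169352 -0.08391018  0.3116716 ] tilt 0.4975462626319765 rotvec fix [0.31515764 0.38500382 0.        ] y [ 0.45701783  0.88945567 -0.00182156] F [ 0.85473014 -0.44688871  0.12685911] [-16.9   6.8  91.   -0.2  81.7 -79.6]
```

View pics/scene9.png

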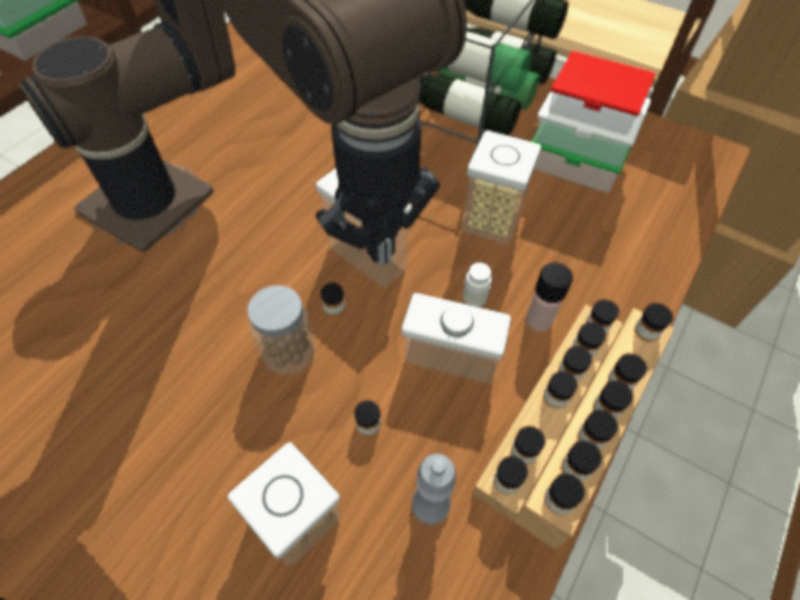

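View pics/top9.png

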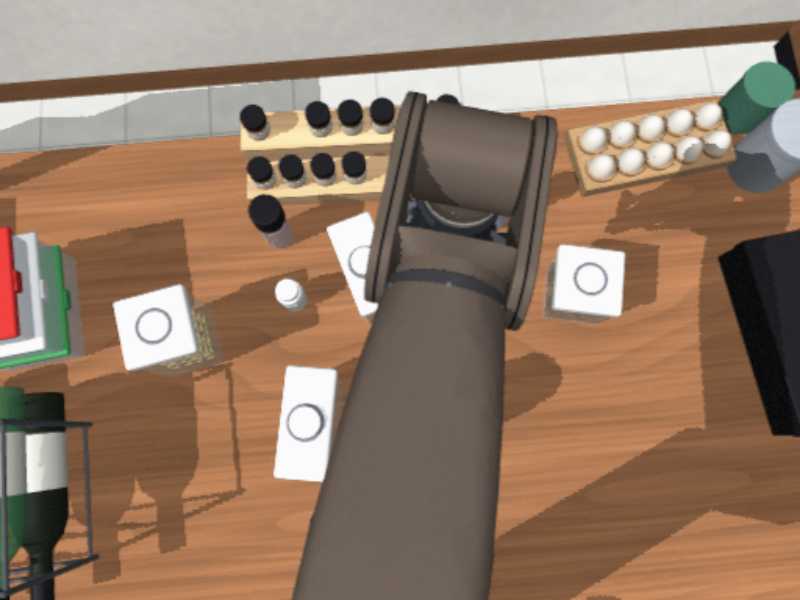

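Both square buttons are flush, at (505,155) and (283,495) in the scene view, and the canisters have not moved. The oblong buttons are still up, and the arm is clear.

>>> move_arm --linear '[[0,0,0.01],[0,0,0],[0,0,0]]' --angular '[[0,0,0],[0,0,0],[0,0,0]]'

```text
clock: 14.3
ee_pos: [0.6221, -0.0809, 0.3465]
tool_rot: [-6.6, 89.5, -33.4]
ft_force: [-0.4, 0.2, -0.2]
finger_gap: 0.0002
```

```bash
python3 -c "
from bench import ctrl
print(ctrl.finish_job())"
```

```text
the job is handed in; nothing more can be done
None
```

I pressed the buttons of both square canisters down to their stops with the shut fingertips. I then moved the arm clear and handed the job in at about 14.3 s.

- **Pressing:** each button slid about 9 mm at roughly 3 N, then met a firm stop. The upward force read at the wrist at the stop was about 15 N on the tall canister and 16 N on the low one, well under the 45 N limit.
- **Last pictures:** both square buttons sit flush and the square canisters stand where they were. The low oblong's button shows raised in the scene view. The tall oblong's shows only in the top view, because the arm hides it in the scene view; it looks unchanged there, and the arm never went down near it. The bystanders look unmoved. The jar and one spice jar are hidden in the top view but visible in the scene view. I judged all of this by eye and did not re-measure positions.
- **What disagreed:** contact came when the TCP was only about 3 mm above the button, not the 25 mm that `ctrl.tip_reach` gives. I therefore stopped by force and camera, not by computed height.

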